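Weigh the sauce jug on the kitchen balance

TASK

The sauce jug stands on the balance, whose beam is locked. First press the lock lever down until it clicks and stays down, so that the beam is free; then slide weights one at a time off their shelf to lie flat on the pan behind it, without lifting them, until the beam is as level as these weights can make it, with the pointer standing between the two lugs on the dial. Leave the weights that are not needed standing on their shelf, the jug upright on its pan, and do not disturb the mug.

Things in the scene. Friction and masses are not known exactly. Their poses are not given: they have to be found in the camera images.
- balance: light grey two-pan kitchen balance, fixed, 400 mm wide; origin under the beam's pivot at the worktop. x axis away from the robot (turned up to 0.2 rad), y left to the weight pan, z up. Goods pan with jug at y = -125 mm, weight pan with shelf in front at y = +125, lever at y = 0 towards the robot; white dial at the back (top 180 high) with dark pointer and two dark lugs 10 mm apart that mark level.
- beam (a joint): beam tilt, rad: 0 level, positive = weight pan (left) low, negative = goods pan (right) low; stops at +-0.096. Locked, it has up to 0.04 of play. Free, a centring spring makes it tilt 0.024 for each 100 g that the sides differ (at its stop from 400 g on); it settles in about 1 s. Pointer between the lugs = within 0.03.
- lever (a joint): lock lever, rad: 0 up (beam locked), grows as its front end is pressed down. A sprung catch snaps over and holds it at about 0.26 by itself; stop at 0.32. Let go before about 0.2, it springs back up; press it to 0.28 or to its stop to be sure. Passing the catch takes about 4 N at the pad.
- lever_pad (a point): top centre of the black pad (26 x 34 mm) at the front end of the steel lock lever, pressed straight down; 110 mm above the worktop when up, it sinks 22 mm to where the catch holds and 27 mm to its stop. The lever's level hinge is 85 mm behind it; behind the pad lie a bar 12 mm wide and grey posts up to 113 mm high.
- shelf_mid (a point): centre of the top of the weight shelf, a fixed flat grey block 72 mm deep (balance x), 178 mm wide (y), its top 66 mm above the worktop, no rims. Its far edge is 36 mm beyond this point, then a 3 mm gap, then the weight pan; a weight not pushed wholly past that edge can hang on it, tilted. Axes as the balance.
- pan_mid (a point): centre of the upper face of the aluminium weight pan, 100 mm deep (balance x), 178 mm wide (y), open to the shelf, with an 8 mm rim along its far edge. It stays horizontal and moves with the beam: 14 mm below the shelf's top when level, 2 mm below at beam -0.096, 26 mm below at +0.096. Where on the pan a weight lies does not matter. Axes as the balance.
- weight_a_mid (a point): centre of a large steel disc weight, 400 g, 50 mm across, 26 mm high, lying flat on the weight shelf. The three weights lie in a row along the balance's y, about 57 mm apart, in any order; straight beyond each, along the balance's x, is clear pan.
- weight_b_mid (a point): centre of the second large steel disc weight, equal to the first: 400 g, 50 mm across, 26 mm high
- weight_c_mid (a point): centre of the small steel disc weight, 200 g, 40 mm across, 20 mm high, lying flat on the shelf in the same row
- goods_mid (a point): centre of the upper face of the round goods pan, 132 mm across, 52 mm above the worktop when the beam is level; stays horizontal
- jug_mid (a point): centre (half-way up) of the sauce jug with red cap, 87 x 106 mm, 222 mm high, standing on the goods pan; its weight is not known, between 330 and 1000 g. Its z axis is its own upright axis.
- mug_mid (a point): centre (half-way up) of a mug with handle, 78 mm across, 102 mm high, standing on the worktop in front of the goods pan; to be left alone. Its z axis is its own upright axis.
Not all that is in view belongs to the job. What is shaped like the part that bears weight_a_mid but turquoise is not meant. What is shaped like the part that bears weight_c_mid but purple is not meant.

How it is judged (in metres and radians):
On the way, in this order (a step that is already met when the one before it is completed fails the run):
1. the lock lever is down and held by its catch (value of joint lever above 0.23 rad), for 0.2 s.
2. after that, a weight lies on the weight pan (((x of weight_a_mid in the frame of pan_mid between -0.031 and 0.04 m and y of weight_a_mid in the frame of pan_mid between -0.09 and 0.09 m and z of weight_a_mid in the frame of pan_mid between 0.009 and 0.017 m) or (x of weight_b_mid in the frame of pan_mid between -0.031 and 0.04 m and y of weight_b_mid in the frame of pan_mid between -0.09 and 0.09 m and z of weight_b_mid in the frame of pan_mid between 0.009 and 0.017 m) or (x of weight_c_mid in the frame of pan_mid between -0.036 and 0.04 m and y of weight_c_mid in the frame of pan_mid between -0.09 and 0.09 m and z of weight_c_mid in the frame of pan_mid between 0.006 and 0.014 m))), for 0.2 s.
At the end, for the whole second after the job is handed in: The lever is held down by its catch (over 0.23 rad), the beam is at rest within 0.03 rad of level, each weight lies flat and wholly on the weight pan or flat on its shelf (at least one on the pan), and the jug stands upright within 40 mm of the centre of the goods pan (value of joint beam between -0.03 and 0.03 rad and velocity of joint beam between -0.02 and 0.02 rad/s and value of joint lever above 0.23 rad and ((x of weight_a_mid in the frame of pan_mid between -0.031 and 0.04 m and y of weight_a_mid in the frame of pan_mid between -0.09 and 0.09 m and z of weight_a_mid in the frame of pan_mid between 0.009 and 0.017 m) or (x of weight_a_mid in the frame of shelf_mid between -0.04 and 0.036 m and y of weight_a_mid in the frame of shelf_mid between -0.09 and 0.09 m and z of weight_a_mid in the frame of shelf_mid between 0.009 and 0.017 m)) and ((x of weight_b_mid in the frame of pan_mid between -0.031 and 0.04 m and y of weight_b_mid in the frame of pan_mid between -0.09 and 0.09 m and z of weight_b_mid in the frame of pan_mid between 0.009 and 0.017 m) or (x of weight_b_mid in the frame of shelf_mid between -0.04 and 0.036 m and y of weight_b_mid in the frame of shelf_mid between -0.09 and 0.09 m and z of weight_b_mid in the frame of shelf_mid between 0.009 and 0.017 m)) and ((x of weight_c_mid in the frame of pan_mid between -0.036 and 0.04 m and y of weight_c_mid in the frame of pan_mid between -0.09 and 0.09 m and z of weight_c_mid in the frame of pan_mid between 0.006 and 0.014 m) or (x of weight_c_mid in the frame of shelf_mid between -0.04 and 0.036 m and y of weight_c_mid in the frame of shelf_mid between -0.09 and 0.09 m and z of weight_c_mid in the frame of shelf_mid between 0.006 and 0.014 m)) and ((x of weight_a_mid in the frame of pan_mid between -0.031 and 0.04 m and y of weight_a_mid in the frame of pan_mid between -0.09 and 0.09 m and z of weight_a_mid in the frame of pan_mid between 0.009 and 0.017 m) or (x of weight_b_mid in the frame of pan_mid between -0.031 and 0.04 m and y of weight_b_mid in the frame of pan_mid between -0.09 and 0.09 m and z of weight_b_mid in the frame of pan_mid between 0.009 and 0.017 m) or (x of weight_c_mid in the frame of pan_mid between -0.036 and 0.04 m and y of weight_c_mid in the frame of pan_mid between -0.09 and 0.09 m and z of weight_c_mid in the frame of pan_mid between 0.006 and 0.014 m)) and horizontal distance between jug_mid and goods_mid below 0.04 m and angle between jug_mid's own z axis and vertical below 0.1 rad); the robot touches nothing.
It fails at once if a weight is lifted more than 15 mm above the shelf (z of any of weight_a_mid, weight_b_mid in the frame of shelf_mid above 0.028 m or z of weight_c_mid in the frame of shelf_mid above 0.025 m).
It fails at once if a weight falls off the balance (height (world z) of any of weight_a_mid, weight_b_mid, weight_c_mid below 0.03 m).
It fails at once if the jug is tipped by more than 0.3 rad (angle between jug_mid's own z axis and vertical above 0.3 rad).
It fails at once if the mug is moved by more than 30 mm or tipped (distance of mug_mid from where it was at the start of the episode above 0.03 m or angle between mug_mid's own z axis and vertical above 0.3 rad).
It also fails if it takes over 58 s, if anything falls off the work surface, if the arm or the gripper's body presses on something with over 40 N, if the wrist force passes 120 N, or if a joint passes its speed limit or range.

ROBOT

A 6-joint arm with a two-finger parallel gripper is mounted at the origin on a cart in front of the work surface, level with it; the furniture and walls round the work are solid. World frame = base frame: x ahead of the robot, y to its left, z up, the work surface at z = 0. Lengths are in m, angles in degrees, forces in N, time in s.
With the tool pointing down it reaches from about 0.35 to 0.875 m from the base axis. Payload 15.5 kg.
Tool frame: the origin (TCP) lies midway between the tips of the shut fingers; the grasp point (between the pads) lies 19 mm behind it; x points along the fingers, y is the direction in which the jaws open and shut, and the axes are right-handed (so a half turn about x gives the same grasp; the last joint's range is limited). The gripper opens to 85 mm and grips with 20 to 120 N. Pads are 22 mm wide; open, the fingers measure 114 mm over their backs; the gripper's body (76 mm by 85 mm) begins 54 mm behind the grasp point. The pads swing forward as they close: fully open they stand 13 mm farther back than shut.
Start: joints at [-77.779, 28.281, 77.091, -0, 74.628, -5.472], TCP at [0.19, -0.595, 0.231] pointing down, gripper open.
Joint ranges: [-166.48, 166.48], [-47.26, 123.95], [12.59, 153.08], [-70.14, 250.14], [6.76, 159.57], [-176.63, 176.63]. Speed limits (degrees/s): [108.29, 108.29, 147.25, 172.46, 172.46, 172.46].

INTERFACE

Orientations are given as [roll, pitch, yaw] about the fixed x, y, z axes, in that order (R = Rz(yaw) Ry(pitch) Rx(roll)).
In Python, from rig import robot gives the robot as it stands.
- The arm moves only by the shell command python3 -m handwheel 'ROWS' [FORCE]. ROWS is JSON, a list of rows, each a list of 7 numbers: the shift along the tool's x, y, z in cm, then the turn, a rotation vector about the tool's x, y, z in rad, then the finger opening in cm, from 0 to 8.54. In form: [[dx, dy, dz, ax, ay, az, fingers], ...]. A call has 1 to 12 rows; each row shifts and turns the pose as measured when the row begins, along the tool's axes as they then stand; what a row does not reach is not made up. A row lasts 1/8 s, in which the tool goes at most 62.5 mm and 10.7 degrees, less where a joint would pass 70% of its speed; a pose out of reach is approached as far as the arm can. A call is refused whole if a number of a shift passes 6.25 or a number of a turn 0.188, either way. A call with a gripper value outside its range is refused whole. The fingers move at their own pace and stop on an object; FORCE is the grip in N (left out, the last holds). Time passes only in rows, so rows that do not move let the fingers close. It gives the time, the measured TCP pose, the force and the opening at its end, in the units of the state.
- robot.observe(): the state, without advancing time (a new reading comes with each control period).
- robot.read_camera(name): name is "side" or "top" or "wrist"; returns a dict with "color" (400x640x3 uint8, red, green, blue), "mtx" (3x3 intrinsics, pixels), "world_from_camera" (4x4, takes a point from camera to world coordinates). Camera axes: x right, y up, looking along -z (the intrinsics and any distortion apply to the point x, -y, -z); pixel columns grow to the right and rows downward; lengths in m; the calibration is good to about 2 mm. A picture is of the moment at which its call begins. There is no depth.
- robot.job_done(): hands the job in, once; it reports no verdict.
Trained networks look in the newest picture that a camera, given by its name, has taken for a name from the list of things; names that differ only in an ending like _2 or _b are one class to them, and where a whole thing is asked for, a point or a joint stands for the part that bears it (a point fixed in the world has none). Each returns a list of dicts, best first, with "score" (0 to 1); they miss things now and then, are a little off and sometimes report something else, mostly with a low value. They report only what shows in the picture. A call takes as long as a camera call. They do not tell look-alikes from the thing itself.
- robot.search_frame(camera, label): "extent" ([left, top, right, bottom] in pixels, round what is visible of it).
- robot.outline_of(camera, label): "pixels" (400x640 bool, what is visible of it) and "extent" ([left, top, right, bottom] in pixels, round what is visible of it).
- robot.pinpoint(camera, label): "location" ([row, column] in pixels: a listed point, or the origin of a listed thing).
The state is a dict: "time_s": time; "q": joint angles; "dq": joint speeds; "joint_torque": joint torques, N m; "position": TCP position; "eef_rot": TCP orientation; "wrist_force": force on the tool from outside, world axes, zero at the start; "wrist_torque": the same for the moment, N m; "opening": finger opening in m.
Only numpy, scipy, OpenCV 4.12 (cv2) and the standard library are available. Lean on these libraries where they do the work, as an engineer would, in place of code of your own. Each camera call takes 0.05 s, during which the arm holds its last target.

## Working session

There is one attempt and no reset: what is moved stays moved. The work goes in short steps, Python scripts to look and compute and a shell command to move; the robot and the scene stay as the last step left them, time stands still between calls to the robot, and variables do not carry over. Pictures are saved under pics/ and viewed, and the job is handed in when it is done.

```bash
mkdir -p pics; python3 - <<'E'
from rig import robot
import cv2
s=robot.observe(); print({k:s[k] for k in('time_s','position','eef_rot','wrist_force','opening')})
for c in('side','top','wrist'):
    r=robot.read_camera(c); cv2.imwrite(f'pics/{c}0.png',r['color'][:,:,::-1])
    print(c,r['mtx'].tolist(),r['world_from_camera'].round(4).tolist(), [k for k in r])
    for l in('lever_pad','shelf_mid','pan_mid','weight_a_mid','weight_c_mid','goods_mid','jug_mid','mug_mid','balance'):
        print(l,[(p['location'],round(p['score'],2)) for p in robot.pinpoint(c,l)])
E
```

```text
{'time_s': 0.0, 'position': array([ 0.18984428, -0.59507017,  0.23068451]), 'eef_rot': array([-94.25589057,  89.92679105, 103.43640719]), 'wrist_force': array([-0.50974467, -0.11369914, -0.62598583]), 'opening': 0.08563654688267544}
side [[453.8858959852839, 0.0, 314.4355399865469], [0.0, 453.8858959852839, 195.21127093235418], [0.0, 0.0, 1.0]] [[0.9885, 0.0989, -0.1147, 0.3696], [-0.1514, 0.6735, -0.7235, -0.5984], [0.0057, 0.7325, 0.6807, 0.7182], [0.0, 0.0, 0.0, 1.0]] ['color', 'mtx', 'world_from_camera']
lever_pad [([218.2, 286.5], 0.88)]
shelf_mid [([187.9, 318.7], 0.78)]
pan_mid [([190.5, 360.9], 0.95)]
weight_a_mid [([185.8, 317.7], 0.91), ([197.6, 270.3], 0.91), ([185.9, 360.9], 0.29)]
weight_c_mid [([241.9, 255.1], 0.86), ([206.0, 317.6], 0.71)]
goods_mid []
jug_mid [([248.9, 380.5], 0.56)]
mug_mid []
balance []
top [[428.1729104681349, 0.0, 321.07101579535464], [0.0, 428.1729104681349, 193.40270467667446], [0.0, 0.0, 1.0]] [[0.0018, 0.9951, -0.099, 0.3716], [-1.0, 0.0012, -0.0059, 0.0251], [-0.0057, 0.099, 0.9951, 1.072], [0.0, 0.0, 0.0, 1.0]] ['color', 'mtx', 'world_from_camera']
lever_pad [([214.9, 333.2], 0.74)]
shelf_mid [([188.0, 280.7], 0.69)]
pan_mid [([150.6, 290.7], 0.91)]
weight_a_mid [([188.3, 283.8], 0.81), ([226.7, 270.9], 0.61)]
weight_c_mid [([185.4, 308.3], 0.69), ([245.7, 321.8], 0.62)]
goods_mid []
jug_mid [([153.2, 400.0], 0.94), ([184.9, 308.3], 0.39)]
mug_mid [([222.5, 397.0], 0.93)]
balance [([160.4, 340.1], 0.89), ([219.3, 335.2], 0.5)]
wrist [[312.9104983003194, 0.0, 323.4309659537609], [0.0, 312.9104983003194, 195.91214961439178], [0.0, 0.0, 1.0]] [[0.3043, 0.9025, 0.3048, 0.2681], [-0.9526, 0.2885, 0.0965, -0.5697], [-0.0009, -0.3197, 0.9475, 0.3741], [0.0, 0.0, 0.0, 1.0]] ['color', 'mtx', 'world_from_camera']
lever_pad []
shelf_mid []
pan_mid []
weight_a_mid []
weight_c_mid []
goods_mid []
jug_mid []
mug_mid []
balance []
```

```bash
python3 - <<'E'
import cv2
a=cv2.imread('pics/top0.png')[90:290,220:460]; cv2.imwrite('pics/top0c.png',cv2.resize(a,None,fx=3.3,fy=3,interpolation=2)[:600,:800])
a=cv2.imread('pics/side0.png')[90:290,200:440]; cv2.imwrite('pics/side0c.png',cv2.resize(a,None,fx=3,fy=3,interpolation=2)[:600,:800])
E
```

```text
(no output)
```

View pics/top0.png

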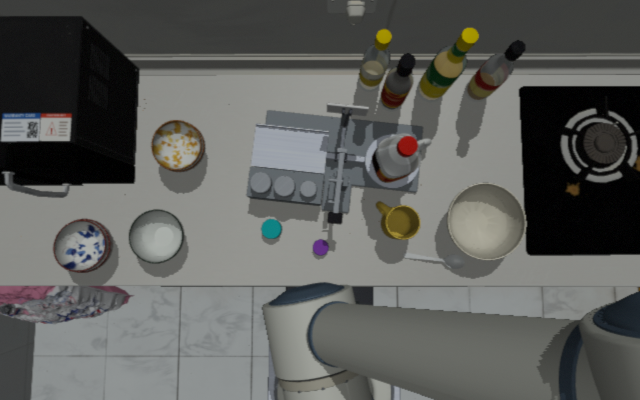

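View pics/top0c.png

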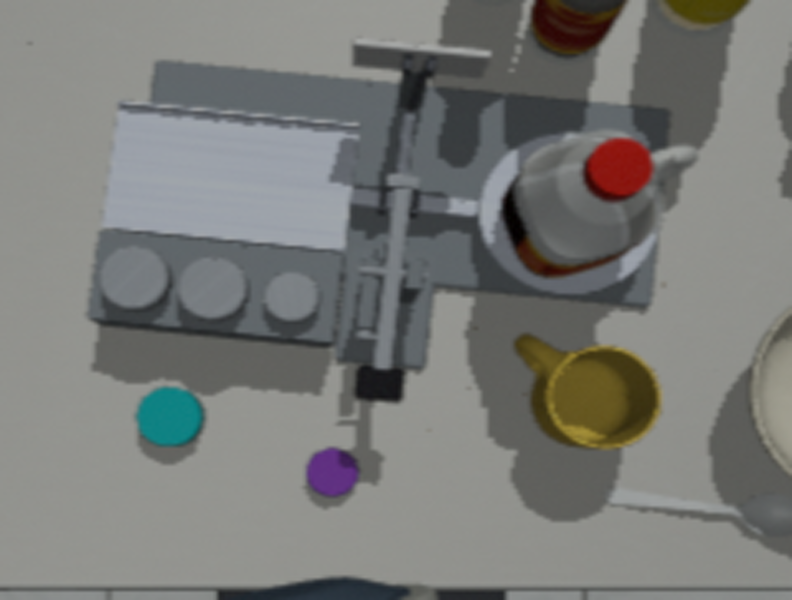

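View pics/side0c.png

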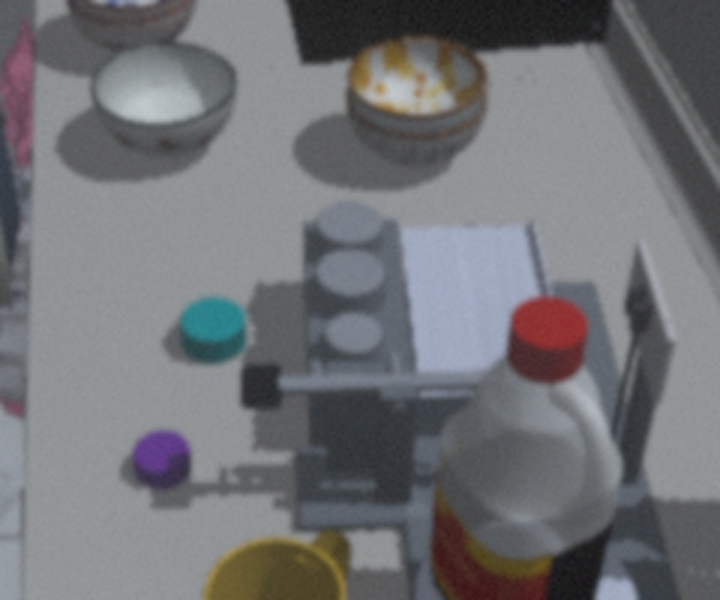

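View pics/side0.png

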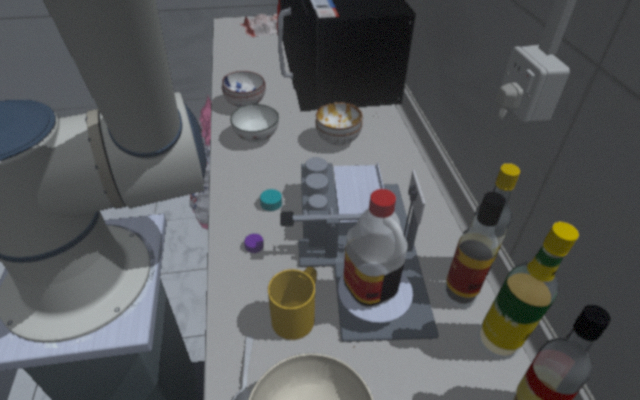

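```bash
cat > h.py <<'E'
import numpy as np, cv2
from rig import robot
def ray(r,u,v):
    T=r['world_from_camera'];K=r['mtx']
    d=np.linalg.inv(K)@[u,v,1.]; d=d*[1,-1,-1]
    return T[:3,3],T[:3,:3]@d
def onz(r,u,v,z):
    o,d=ray(r,u,v); return o+d*(z-o[2])/d[2]
def proj(r,p):
    T=r['world_from_camera'];c=T[:3,:3].T@(np.array(p)-T[:3,3]);c=c*[1,-1,-1];k=r['mtx']@c;return k[:2]/k[2]
def tri(obs):
    A=np.zeros((3,3));b=np.zeros(3);L=[]
    for r,u,v in obs:
        o,d=ray(r,u,v);d=d/np.linalg.norm(d);P=np.eye(3)-np.outer(d,d);A+=P;b+=P@o;L.append((o,P))
    x=np.linalg.solve(A,b);return x,[np.linalg.norm(P@(x-o)) for o,P in L]
E
python3 - <<'E'
from h import *
t=robot.read_camera('top');s=robot.read_camera('side')
print('lever',tri([(t,333.2,214.9),(s,286.5,218.2)]),onz(t,333.2,214.9,.11),onz(s,286.5,218.2,.11))
print('pan',tri([(t,290.7,150.6),(s,360.9,190.5)]))
print('shelf',tri([(t,280.7,188),(s,318.7,187.9)]),onz(t,280.7,188,.066),onz(s,318.7,187.9,.066))
for c,r in(('top',t),('side',s)):
  for l in('weight_a_mid','weight_c_mid'):
    for e in robot.outline_of(c,l):
      m=e['pixels'];v,u=np.nonzero(m);print(c,l,round(e['score'],2),np.round(e['extent'],1),u.mean().round(1),v.mean().round(1),onz(r,u.mean(),v.mean(),.09 if 'a' in l[7] else .084).round(4), onz(r,u.mean(),v.mean(),.09 if 'a' in l[7] else .076).round(4),r['color'][m].mean(0).round())
print('mug',onz(t,397,222.5,.05),'jug',onz(t,400,153.2,.165))
E
```

```text
lever (array([0.41551996, 0.00322886, 0.09987568]), [np.float64(0.0038115006922649977), np.float64(0.003811500692265081)]) [0.41883805 0.00338046 0.11      ] [ 0.41101232 -0.0067323   0.11      ]
pan (array([0.57936972, 0.10394159, 0.05727876]), [np.float64(0.0033201468934932546), np.float64(0.0033201468934934654)])
shelf (array([0.48978024, 0.12724338, 0.05579208]), [np.float64(0.0041793729360219325), np.float64(0.004179372936021959)]) [0.48444153 0.12648524 0.066     ] [0.49208998 0.11621769 0.066     ]
top weight_a_mid 0.52 [261.7 221.  284.7 239.9] 271.5 228.2 [0.3891 0.1441 0.09  ] [0.3891 0.1441 0.09  ] [ 24. 126. 126.]
top weight_c_mid 0.63 [313.9 238.4 328.7 254.8] 320.6 247.1 [0.3462 0.0317 0.084 ] [0.346  0.0318 0.076 ] [ 90.  51. 119.]
top weight_c_mid 0.55 [300.2 180.8 317.7 195.9] 308.3 189.3 [0.4794 0.0605 0.084 ] [0.4803 0.0608 0.076 ] [116. 120. 124.]
side weight_a_mid 0.91 [305.2 175.4 328.1 196.2] 315.9 184.0 [0.4837 0.1027 0.09  ] [0.4837 0.1027 0.09  ] [102. 108. 117.]
side weight_a_mid 0.59 [262.2 186.3 285.5 213.2] 270.4 200.0 [0.3858 0.0681 0.09  ] [0.3858 0.0681 0.09  ] [ 50. 112. 119.]
side weight_c_mid 0.9 [242.8 231.6 263.2 257.9] 254.0 243.1 [ 0.3469 -0.0362  0.084 ] [ 0.3466 -0.0291  0.076 ] [ 84.  62. 111.]
side weight_c_mid 0.64 [306.4 198.1 330.3 211.8] 317.8 203.0 [0.4798 0.0518 0.084 ] [0.4812 0.06   0.076 ] [105. 111. 121.]
mug [ 0.40392055 -0.14978329  0.05      ] jug [ 0.54878202 -0.13888799  0.165     ]
```

```bash
python3 - <<'E'
from h import *
t=robot.read_camera('top');s=robot.read_camera('side')
def C(x,y,z): return onz(t,220+x/3.3,90+y/3,z)
for n,a in dict(d1=(134,277,.092),d2=(212,287,.092),c=(291,295,.086),pad=(380,384,.11),sfl=(100,228,.066),sl=(91,318,.066),sr=(333,343,.066),sfr=(342,248,.066),panfl=(120,103,.06),panfr=(358,125,.06)).items(): print(n,C(*a).round(4))
# side
def S(x,y,z): return onz(s,200+x/3,90+y/3,z)
for n,a in dict(d1=(350,222,.092),d2=(351,272,.092),c=(354,332,.086),padtop=(262,368,.11)).items(): print('side',n,S(*a).round(4))
E
```

```text
d1 [0.4946 0.1704 0.092 ]
d2 [0.4869 0.1158 0.092 ]
c [0.4815 0.0607 0.086 ]
pad [ 0.4119 -0.001   0.11  ]
sfl [0.537  0.1994 0.066 ]
sl [0.4653 0.2046 0.066 ]
sr [0.4458 0.0313 0.066 ]
sfr [0.5212 0.025  0.066 ]
panfl [0.6398 0.1876 0.06  ]
panfr [0.6218 0.0134 0.06  ]
side d1 [0.4952 0.1656 0.092 ]
side d2 [0.4873 0.1107 0.092 ]
side c [0.4808 0.0564 0.086 ]
side padtop [0.4141 0.0075 0.11  ]
```

```bash
cat >> h.py <<'E'
from scipy.spatial.transform import Rotation as Ro
ex=np.array([.9936,-.1128,0]);ey=np.array([.1128,.9936,0]);SH=np.array([.4923,.1151,.066])
def B(x,y,z): # shelf frame xy, world z
    p=SH+x*ex+y*ey; p[2]=z; return p
def togo(p,sgn=None):
    s=robot.observe();R=Ro.from_euler('xyz',s['eef_rot'],degrees=True)
    out=[]
    for g in (1,-1):
        X=np.array([0,0,-1.]);Y=g*ey;T=Ro.from_matrix(np.c_[X,Y,np.cross(X,Y)])
        rv=(R.inv()*T).as_rotvec()
        out.append((np.linalg.norm(rv),rv,T))
    _,rv,T=min(out,key=lambda o:o[0])
    d=np.array(p)-s['position']
    print('t',round(s['time_s'],2),'pos',s['position'].round(4),'F',s['wrist_force'].round(1),'op',round(s['opening'],4))
    print('rotvec',rv.round(3),'shift cm (now axes)',(R.inv().apply(d)*100).round(2),'(after turn)',(T.inv().apply(d)*100).round(2))
    print('tool axes in world\n',R.as_matrix().round(2))
E
python3 -c "
from h import *
togo([.413,-.001,.2])"
```

```text
t 1.9 pos [ 0.1899 -0.5955  0.2313] F [-0.2 -0.5  0.2] op 0.0849
rotvec [ 0.422  0.    -0.   ] shift cm (now axes) [  3.13 -49.86 -39.32] (after turn) [  3.13 -61.58 -15.46]
tool axes in world
 [[-0.    0.3  -0.95]
 [-0.   -0.95 -0.3 ]
 [-1.    0.    0.  ]]
```

```bash
python3 -m handwheel '[[0,0,0,0.14,0,0,0],[0,0,-2,0.14,0,0,0],[0,0,-2,0.14,0,0,0],[0,-5,-2,0,0,0,0],[0,-6,-2,0,0,0,0],[0,-6,-1.5,0,0,0,0],[0,-6,-1.5,0,0,0,0],[0,-6,-1,0,0,0,0],[0,-6,-1,0,0,0,0],[0,-6,-1,0,0,0,0],[0,-6,-1,0,0,0,0]]' 20
python3 -c "
from h import *
togo([.413,-.001,.15])"
```

```text
time_s: 3.28
position: [0.4026, -0.1321, 0.2309]
eef_rot: [142.8, 89.7, -44.8]
wrist_force: [0.6, -0.4, -0.3]
opening: -0.0001
t 3.27 pos [ 0.4026 -0.1321  0.2309] F [ 0.6 -0.4 -0.3] op -0.0001
rotvec [-0.019 -0.004 -0.003] shift cm (now axes) [  8.04 -13.16   0.73] (after turn) [  8.09 -13.14   0.44]
tool axes in world
 [[ 0.   -0.13 -0.99]
 [-0.   -0.99  0.13]
 [-1.    0.   -0.  ]]
```

```bash
python3 -m handwheel '[[0,-5,0.2,-0.019,0,0,0],[0,-5,0.2,0,0,0,0],[3,-3,0.1,0,0,0,0],[3,0,0,0,0,0,0],[1.5,0,0,0,0,0,0],[0,0,0,0,0,0,0]]'
python3 - <<'E'
from h import *
togo([.413,-.001,.11])
r=robot.read_camera('side');cv2.imwrite('pics/s1.png',cv2.resize(r['color'][130:290,200:420,::-1],None,fx=3.5,fy=3.5,interpolation=2))
E
```

```text
time_s: 4.03
position: [0.4154, 0.0056, 0.155]
eef_rot: [161.5, 89.4, -24.6]
wrist_force: [1.0, 0.5, 0.5]
opening: 0.0001
t 4.03 pos [0.4154 0.0056 0.155 ] F [1.  0.5 0.5] op 0.0001
rotvec [ 0.007 -0.01  -0.003] shift cm (now axes) [4.51 0.66 0.21] (after turn) [4.5  0.68 0.16]
tool axes in world
 [[ 0.01 -0.11 -0.99]
 [-0.   -0.99  0.11]
 [-1.    0.   -0.01]]
```

View pics/s1.png

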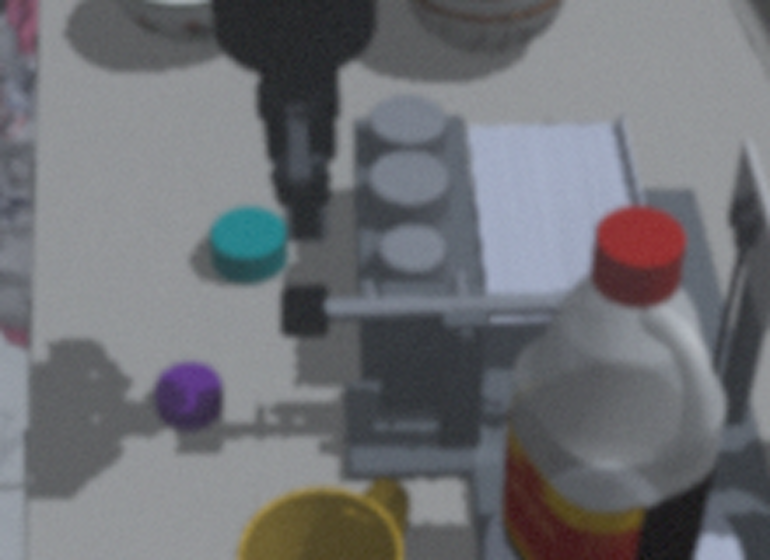

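The tip (≈305,235 in the crop) stands straight above the black pad (≈303,290). Pressing now.

```bash
python3 -m handwheel '[[1.5,0.6,0.15,0,0,0,0],[1.5,0,0,0,0,0,0],[1,0,0,0,0,0,0],[0.8,0,0,0,0,0,0],[0.8,0,0,0,0,0,0],[0.8,0,0,0,0,0,0],[0.5,0,0,0,0,0,0]]'
python3 -c "
from h import *
togo([.413,-.001,.083])"
```

```text
time_s: 4.95
position: [0.4181, -0.002, 0.0885]
eef_rot: [169.3, 88.9, -16.9]
wrist_force: [1.2, 0.8, 1.9]
opening: -0.0003
t 4.95 pos [ 0.4181 -0.002   0.0885] F [1.2 0.8 1.9] op -0.0003
rotvec [ 0.006 -0.019 -0.004] shift cm (now axes) [ 0.54 -0.04  0.53] (after turn) [ 0.55 -0.04  0.51]
tool axes in world
 [[ 0.02 -0.11 -0.99]
 [-0.01 -0.99  0.11]
 [-1.    0.   -0.02]]
```

```bash
python3 -m handwheel '[[0.4,0,0,0,0,0,0],[0.4,0,0,0,0,0,0],[0.2,0,0,0,0,0,0]]'
python3 -c "
from h import *
togo([.413,-.001,.083])"
```

```text
time_s: 5.32
position: [0.4201, -0.0022, 0.0808]
eef_rot: [171.2, 88.6, -15.0]
wrist_force: [-15.3, 1.8, 70.1]
opening: 0.0002
t 5.33 pos [ 0.4201 -0.0022  0.0808] F [-15.3   1.8  70.1] op 0.0002
rotvec [ 0.006 -0.025 -0.004] shift cm (now axes) [-0.24 -0.04  0.71] (after turn) [-0.22 -0.03  0.71]
tool axes in world
 [[ 0.02 -0.11 -0.99]
 [-0.01 -0.99  0.11]
 [-1.    0.   -0.02]]
```

At the stop with 70 N; back off.

```bash
python3 -m handwheel '[[-0.6,0,0,0,0,0,0],[-2,0,0,0,0,0,0],[-3,0,0.2,0,-0.02,0,0],[-3,0,0.2,0,0,0,0],[-2,2,2,0,0,0,0],[0,3,3,0,0,0,0],[0,0,0,0,0,0,0],[0,0,0,0,0,0,0],[0,0,0,0,0,0,0]]'
python3 - <<'E'
from h import *
togo([.413,-.001,.15])
for c,(a,b,d,e),f in(('side',(130,290,200,420),3.5),('top',(90,260,230,440),3.5)):
  r=robot.read_camera(c);cv2.imwrite(f'pics/{c}2.png',cv2.resize(r['color'][a:b,d:e,::-1],None,fx=f,fy=f,interpolation=2))
E
```

```text
time_s: 6.45
position: [0.3569, -0.0459, 0.1906]
eef_rot: [117.4, 89.7, -68.7]
wrist_force: [-0.0, -0.2, 0.7]
opening: 0.0
t 6.45 pos [ 0.3569 -0.0459  0.1906] F [-0.  -0.2  0.7] op 0.0
rotvec [ 0.007 -0.002 -0.004] shift cm (now axes) [ 4.05 -5.07 -5.09] (after turn) [ 4.06 -5.09 -5.06]
tool axes in world
 [[ 0.   -0.11 -0.99]
 [-0.   -0.99  0.11]
 [-1.    0.   -0.  ]]
```

View pics/side2.png

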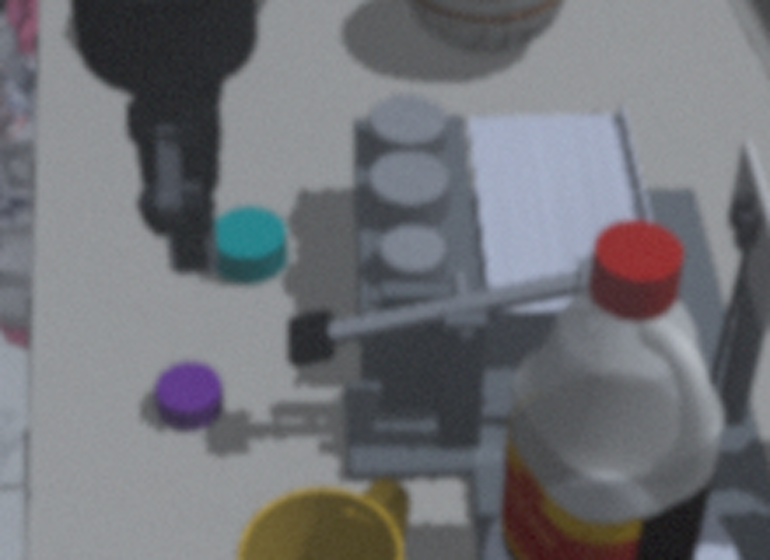

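View pics/top2.png

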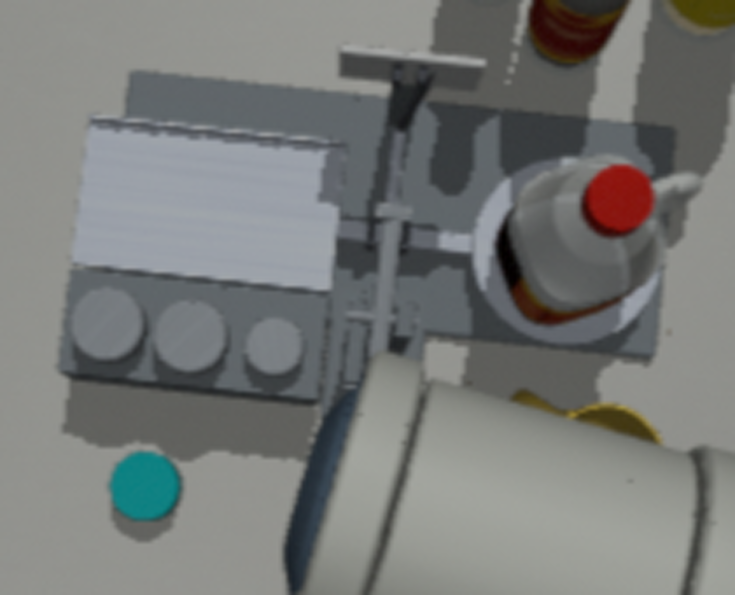

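Lever stays down (pad now at ≈310,337 in the side crop, bar tilted) and the goods pan has dropped. The steel weights are at top-full pixels (261,182), (284,186) large and (308,188) small, all on the grey shelf; turquoise (271,229) and purple (321,247) lie on the worktop and are decoys, as the enlarged crop confirms. Leftmost 400 g first (needed for any jug mass in range).

```bash
python3 -c "
from h import *
togo(B(-.06,.055,.12))"
```

```text
t 6.55 pos [ 0.357  -0.0458  0.1906] F [0.3 0.7 0.3] op -0.0002
rotvec [ 0.008 -0.002 -0.004] shift cm (now axes) [  6.98 -23.    -5.79] (after turn) [  7.06 -23.02  -5.63]
tool axes in world
 [[ 0.   -0.11 -0.99]
 [-0.   -0.99  0.11]
 [-1.    0.   -0.  ]]
```

```bash
python3 -m handwheel '[[0,-5,-1,0,0,0,0],[0,-6,-1.5,0,0,0,0],[0,-6,-1.5,0,0,0,0],[2.5,-5,-1.5,0,0,0,0],[2.5,-1,0,0,0,0,0],[1,0,0,0,0,0,0]]'
python3 -c "
from h import *
togo(B(-.06,.055,.071))"
```

```text
time_s: 7.3
position: [0.4415, 0.1856, 0.1278]
eef_rot: [150.2, 89.6, -35.8]
wrist_force: [-0.3, 0.7, 0.9]
opening: 0.0002
t 7.3 pos [0.4415 0.1856 0.1278] F [-0.3  0.7  0.9] op 0.0002
rotvec [ 0.008 -0.006 -0.003] shift cm (now axes) [5.69 0.91 0.2 ] (after turn) [5.68 0.93 0.16]
tool axes in world
 [[ 0.01 -0.11 -0.99]
 [-0.   -0.99  0.11]
 [-1.    0.   -0.01]]
```

```bash
python3 -m handwheel '[[2.5,0.8,0.3,0.008,-0.006,0,0],[2.5,0,0.2,0,-0.003,0,0],[0.4,0,0,0,0,0,0],[0,0,0,0,0,0,0]]'
python3 - <<'E'
from h import *
togo(B(.045,.055,.071))
for c,(a,b,d,e),f in(('side',(130,290,200,420),3.5),):
  r=robot.read_camera(c);cv2.imwrite(f'pics/{c}3.png',cv2.resize(r['color'][a:b,d:e,::-1],None,fx=f,fy=f,interpolation=2))
E
```

```text
time_s: 7.8
position: [0.4361, 0.1764, 0.0733]
eef_rot: [47.9, 89.7, -138.6]
wrist_force: [-0.0, -0.8, 0.4]
opening: 0.0001
t 7.8 pos [0.4361 0.1764 0.0733] F [-0.  -0.8  0.4] op 0.0001
rotvec [-0.001  0.003 -0.004] shift cm (now axes) [  0.2   -0.05 -10.78] (after turn) [  0.23  -0.04 -10.78]
tool axes in world
 [[-0.   -0.11 -0.99]
 [-0.   -0.99  0.11]
 [-1.    0.    0.  ]]
```

View pics/side3.png

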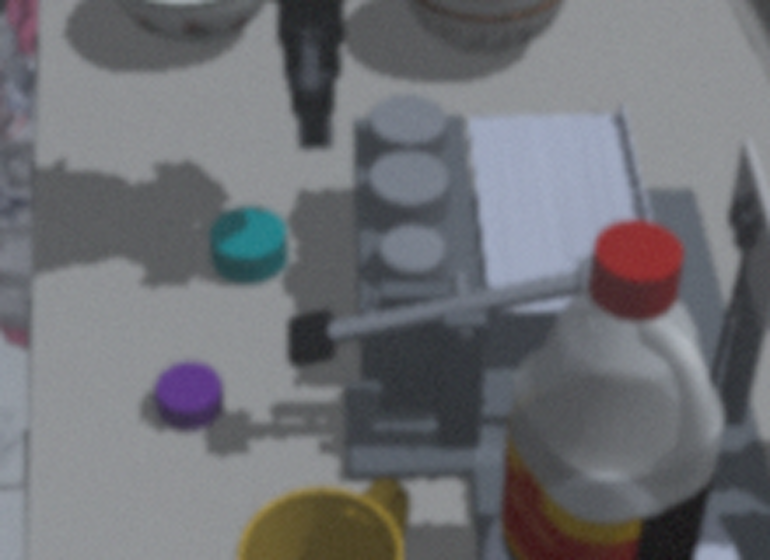

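```bash
python3 -m handwheel '[[0.2,0,-1,0,0,0,0],[0,0,-1.2,0,0,0,0],[0,0,-1.2,0,0,0,0],[0,0,-1.2,0,0,0,0],[0,0,-1.2,0,0,0,0],[0,0,-1.2,0,0,0,0]]'
python3 -c "
from h import *
togo(B(.045,.055,.071))"
```

```text
time_s: 8.6
position: [0.5108, 0.168, 0.073]
eef_rot: [59.8, 89.8, -126.8]
wrist_force: [-2.6, 0.9, -1.9]
opening: -0.0002
t 8.6 pos [0.5108 0.168  0.073 ] F [-2.6  0.9 -1.9] op -0.0002
rotvec [-0.001  0.002 -0.003] shift cm (now axes) [ 0.2  -0.04 -3.26] (after turn) [ 0.2  -0.04 -3.26]
tool axes in world
 [[-0.   -0.11 -0.99]
 [-0.   -0.99  0.11]
 [-1.    0.    0.  ]]
```

```bash
python3 -m handwheel '[[0.2,0,-1,0,0,0,0],[0,0,-1,0,0,0,0],[0,0,-0.8,0,0,0,0],[0,0,-0.4,0,0,0,0],[0,0,0,0,0,0,0]]'
python3 - <<'E'
from h import *
togo(B(.045,.055,.071))
for c,(a,b,d,e),f in(('side',(130,290,200,420),3.5),):
  r=robot.read_camera(c);cv2.imwrite(f'pics/{c}4.png',cv2.resize(r['color'][a:b,d:e,::-1],None,fx=f,fy=f,interpolation=2))
E
```

```text
time_s: 9.22
position: [0.5455, 0.164, 0.0707]
eef_rot: [63.1, 89.8, -123.5]
wrist_force: [-1.2, 0.2, 1.0]
opening: -0.0002
t 9.22 pos [0.5455 0.164  0.0707] F [-1.2  0.2  1. ] op -0.0002
rotvec [-0.001  0.001 -0.003] shift cm (now axes) [-0.03 -0.04  0.24] (after turn) [-0.03 -0.04  0.24]
tool axes in world
 [[-0.   -0.11 -0.99]
 [-0.   -0.99  0.11]
 [-1.    0.    0.  ]]
```

View pics/side4.png

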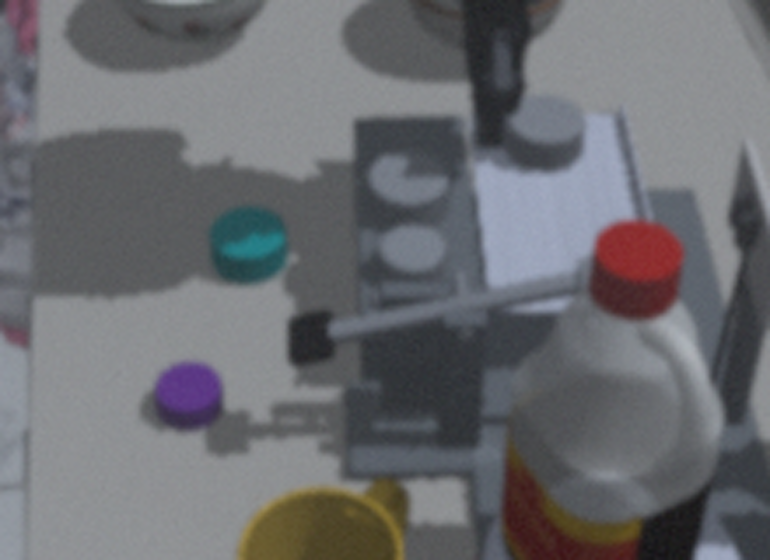

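Disc lies flat on the pan (crop 545,130). Retract, let it settle, read the pointer.

```bash
python3 -m handwheel '[[0,0,1,0,0,0,0],[-3,0,1,0,0,0,0],[-3,0,3,0,0,0,0],[0,0,5,0,0,0,0],[0,0,4,0,0,0,0],[0,0,0,0,0,0,0],[0,0,0,0,0,0,0],[0,0,0,0,0,0,0]]'
python3 - <<'E'
from h import *
togo(B(-.06,.055,.071))
for c,(a,b,d,e),f in(('side',(130,290,240,440),3.5),('top',(90,260,230,440),3.5),('wrist',(0,400,0,640),1)):
  r=robot.read_camera(c);cv2.imwrite(f'pics/{c}5.png',cv2.resize(r['color'][a:b,d:e,::-1],None,fx=f,fy=f,interpolation=2))
E
```

```text
time_s: 10.28
position: [0.3996, 0.1806, 0.1328]
eef_rot: [121.5, 89.9, -65.0]
wrist_force: [-0.7, 0.6, -0.3]
opening: -0.0001
t 10.28 pos [0.3996 0.1806 0.1328] F [-0.7  0.6 -0.3] op -0.0001
rotvec [-0.    -0.001 -0.002] shift cm (now axes) [ 6.19 -0.05 -3.94] (after turn) [ 6.18 -0.04 -3.95]
tool axes in world
 [[ 0.   -0.11 -0.99]
 [-0.   -0.99  0.11]
 [-1.    0.   -0.  ]]
```

View pics/side5.png

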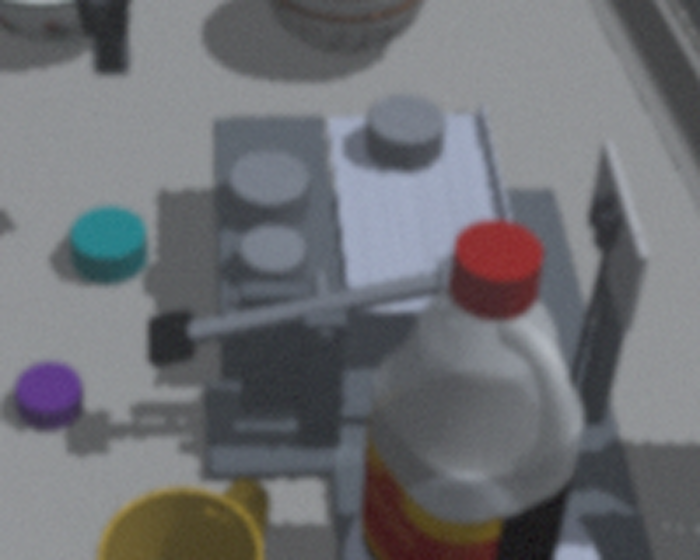

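View pics/top5.png

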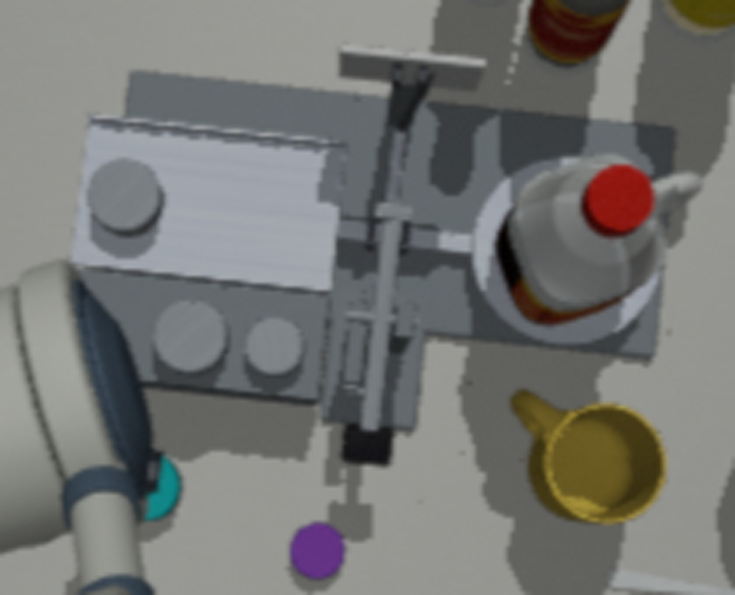

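View pics/wrist5.png

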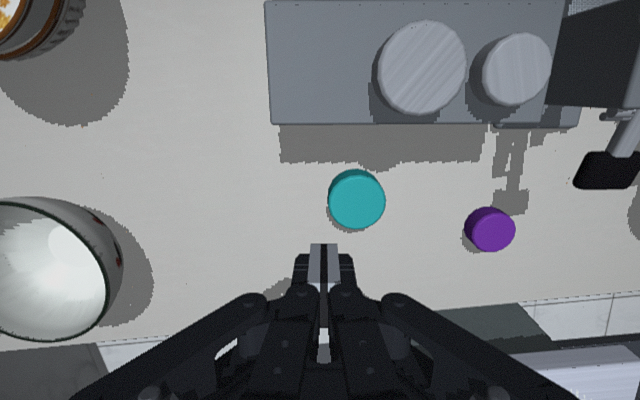

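Comparing with before the push, cap and pan have not moved (cap at crop 498,247 both times, side view): beam still at its right stop, so the jug exceeds ~780 g. Both 400 g weights are needed; next the middle one.

```bash
python3 -m handwheel '[[0,3,0,0,0,0,0],[1.5,2.7,-0.5,0,0,0,0],[2.2,0.4,-0.8,0,0,0,0],[1.8,0,-0.6,0,0,0,0],[0,0,0,0,0,0,0]]'
python3 -c "
from h import *
togo(B(-.055,.0,.0715))"
```

```text
time_s: 11.05
position: [0.4147, 0.1154, 0.0763]
eef_rot: [156.0, 89.8, -30.6]
wrist_force: [-0.8, -1.0, -0.1]
opening: 0.0
t 11.05 pos [0.4147 0.1154 0.0763] F [-0.8 -1.  -0.1] op 0.0
rotvec [-0.002 -0.003 -0.001] shift cm (now axes) [ 0.48 -0.85 -2.21] (after turn) [ 0.48 -0.84 -2.21]
tool axes in world
 [[ 0.   -0.11 -0.99]
 [-0.   -0.99  0.11]
 [-1.    0.   -0.  ]]
```

```bash
python3 -m handwheel '[[0.4,-0.8,-0.8,0,0,0,0],[0.1,0,-0.8,0,0,0,0],[0,0,-1.2,0,0,0,0],[0,0,-1.2,0,0,0,0],[0,0,-1.2,0,0,0,0],[0,0,-1.2,0,0,0,0],[0,0,-1.2,0,0,0,0]]'
python3 -c "
from h import *
togo(B(.047,.0,.0705))"
```

```text
time_s: 11.92
position: [0.4959, 0.1151, 0.0728]
eef_rot: [157.9, 89.8, -28.6]
wrist_force: [-4.2, 0.6, 3.4]
opening: 0.0002
t 11.93 pos [0.4959 0.1151 0.0728] F [-4.2  0.6  3.4] op 0.0002
rotvec [-0.001 -0.003 -0.001] shift cm (now axes) [ 0.25  0.03 -4.34] (after turn) [ 0.23  0.04 -4.34]
tool axes in world
 [[ 0.   -0.11 -0.99]
 [-0.   -0.99  0.11]
 [-1.    0.   -0.  ]]
```

```bash
python3 -m handwheel '[[0.2,0,-1,0,0,0,0],[0,0,-1,0,0,0,0],[0,0,-1,0,0,0,0],[0,0,-0.8,0,0,0,0],[0,0,-0.4,0,0,0,0],[0,0,0,0,0,0,0]]'
python3 - <<'E'
from h import *
togo(B(.047,.0,.0705))
for c,(a,b,d,e),f in(('side',(130,290,240,440),3.5),):
  r=robot.read_camera(c);cv2.imwrite(f'pics/{c}6.png',cv2.resize(r['color'][a:b,d:e,::-1],None,fx=f,fy=f,interpolation=2))
E
```

```text
time_s: 12.68
position: [0.5414, 0.1098, 0.0706]
eef_rot: [162.4, 89.8, -24.1]
wrist_force: [0.5, 0.3, 0.5]
opening: 0.0002
t 12.68 pos [0.5414 0.1098 0.0706] F [0.5 0.3 0.5] op 0.0002
rotvec [-0.002 -0.004 -0.001] shift cm (now axes) [0.01 0.02 0.24] (after turn) [0.01 0.02 0.24]
tool axes in world
 [[ 0.   -0.11 -0.99]
 [-0.   -0.99  0.11]
 [-1.    0.   -0.  ]]
```

View pics/side6.png

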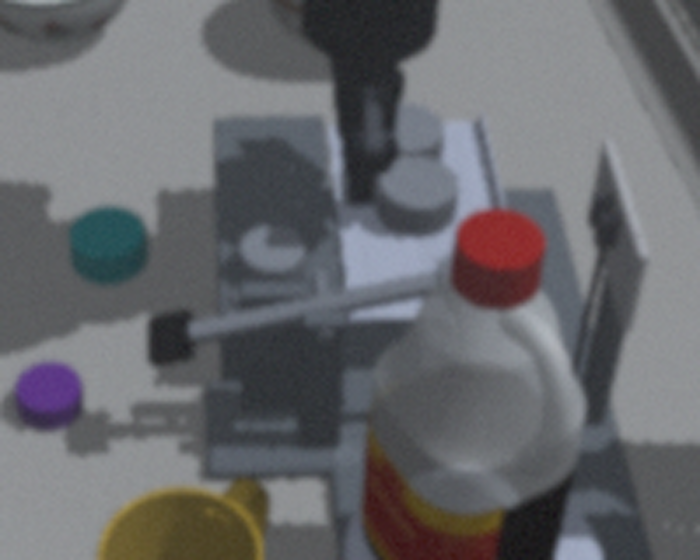

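Second disc lies flat on the pan (crop 417,195) and the jug has risen. Retract and let the beam settle.

```bash
python3 -m handwheel '[[0,0,1,0,0,0,0],[-3,0,1,0,0,0,0],[-3,0,3,0,0,0,0],[0,0,5,0,0,0,0],[0,0,4,0,0,0,0],[0,0,0,0,0,0,0],[0,0,0,0,0,0,0],[0,0,0,0,0,0,0],[0,0,0,0,0,0,0],[0,0,0,0,0,0,0],[0,0,0,0,0,0,0]]'
python3 - <<'E'
from h import *
togo(B(-.055,-.055,.071))
for c,(a,b,d,e),f in(('side',(130,290,240,440),3.5),('top',(90,260,230,440),3.5)):
  r=robot.read_camera(c);cv2.imwrite(f'pics/{c}7.png',cv2.resize(r['color'][a:b,d:e,::-1],None,fx=f,fy=f,interpolation=2))
  x=robot.outline_of(c,'jug_mid')
  # cap centroid
  im=r['color'].astype(int); m=(im[...,0]>150)&(im[...,1]<60)
  v,u=np.nonzero(m); print(c,'cap',u.mean(),v.mean(),m.sum(), v.min())
  old=cv2.imread(f'pics/{c}0.png')[:,:,::-1].astype(int); m=(old[...,0]>150)&(old[...,1]<60);v,u=np.nonzero(m);print('start cap',u.mean(),v.mean(),m.sum(),v.min())
E
```

```text
time_s: 14.1
position: [0.3961, 0.1263, 0.1319]
eef_rot: [176.1, 89.6, -10.4]
wrist_force: [-0.4, -0.3, 0.1]
opening: -0.0001
t 14.1 pos [0.3961 0.1263 0.1319] F [-0.4 -0.3  0.1] op -0.0001
rotvec [-0.002 -0.006 -0.   ] shift cm (now axes) [ 6.12  5.52 -4.16] (after turn) [ 6.09  5.53 -4.19]
tool axes in world
 [[ 0.01 -0.11 -0.99]
 [-0.   -0.99  0.11]
 [-1.    0.   -0.01]]<stdin>:8: RuntimeWarning: Mean of empty slice.
  ret = ret.dtype.type(ret / rcount)
Traceback (most recent call last):
ValueError: zero-size array to reduction operation minimum which has no identity
```

View pics/side7.png

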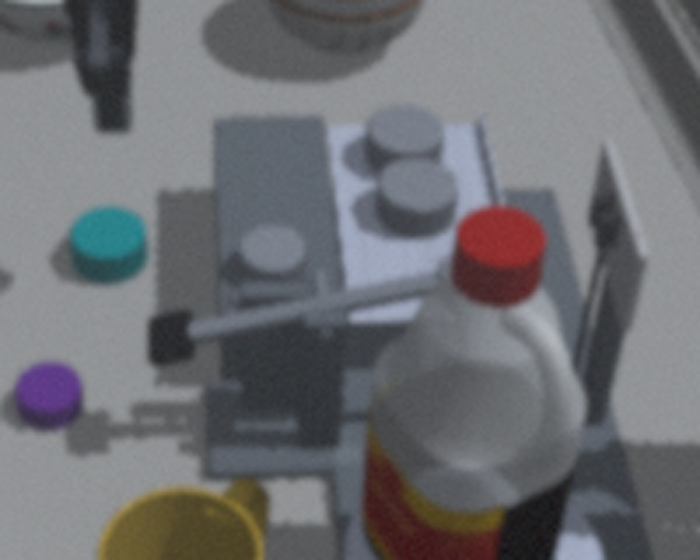

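```bash
cat >> h.py <<'E'
def track(now,ref,box,f=3.5,up=4):
    x0,y0,x1,y1=box; t=ref[y0:y1,x0:x1]; p=14
    w=now[y0-p:y1+p,x0-p:x1+p]
    t=cv2.resize(t,None,fx=up,fy=up,interpolation=2);w=cv2.resize(w,None,fx=up,fy=up,interpolation=2)
    m=cv2.matchTemplate(w,t,cv2.TM_CCOEFF_NORMED);_,v,_,l=cv2.minMaxLoc(m)
    return (l[0]/up-p)/f,(l[1]/up-p)/f,v
E
python3 - <<'E'
from h import *
r=robot.read_camera('side');t=robot.read_camera('top')
cv2.imwrite('pics/top7.png',cv2.resize(t['color'][90:260,230:440,::-1],None,fx=3.5,fy=3.5,interpolation=2))
now=cv2.resize(r['color'][130:290,240:440,::-1],None,fx=3.5,fy=3.5,interpolation=2)
ref=cv2.imread('pics/side5.png')
cap=np.array([.55,-.139,.26])
d=cap; print('cap px for 12mm rise',proj(r,cap+[0,0,.012])-proj(r,cap))
print('cap',track(now,ref,(440,210,555,320)))
pd=B(.085,.055,.07);print('disc px for 12mm drop',proj(r,pd-[0,0,.012])-proj(r,pd))
print('disc',track(now,ref,(355,85,455,175)))
print('static teal',track(now,ref,(60,195,160,295)),'s dial',track(now,ref,(600,140,660,270)))
E
```

```text
cap px for 12mm rise [ 0.94803341 -6.00345688]
cap (1.0, -3.9285714285714284, 0.931260883808136)
disc px for 12mm drop [-0.36026317  4.10559038]
disc (-0.42857142857142855, 2.0714285714285716, 0.8333637118339539)
static teal (0.14285714285714285, -0.07142857142857142, 0.9660796523094177) s dial (-0.07142857142857142, -0.21428571428571427, 0.9955201745033264)
```

View pics/top7.png

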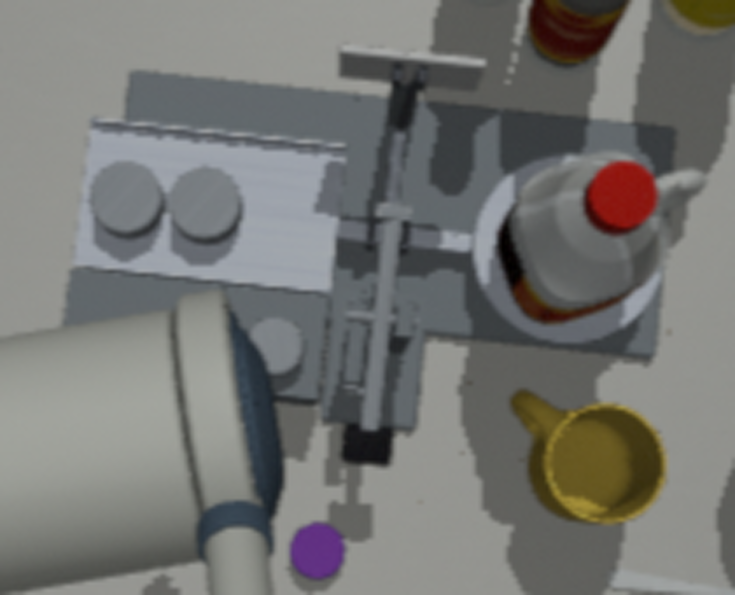

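Cap rose ≈7.9 mm from the stop position, so beam ≈ -0.033 (disc drop suggests nearer -0.048): jug ≈ 940–1000 g, and the 200 g weight is needed as well (expected result 0 to +0.015).

```bash
python3 -m handwheel '[[0,3,0,0,0,0,0],[1.5,2.4,0,0,0,0,0],[2.3,0.8,0,0,-0.006,0,0],[1.8,0,0,0,0,0,0],[0.4,0,0,0,0,0,0],[0,0,0,0,0,0,0]]'
python3 -c "
from h import *
togo(B(-.055,-.056,.069))"
```

```text
time_s: 15.05
position: [0.39, 0.063, 0.0713]
eef_rot: [-179.4, 89.9, -5.9]
wrist_force: [0.7, -0.5, -1.0]
opening: -0.0001
t 15.05 pos [0.39   0.063  0.0713] F [ 0.7 -0.5 -1. ] op -0.0001
rotvec [-0.001 -0.002  0.   ] shift cm (now axes) [ 0.24 -0.73 -4.08] (after turn) [ 0.23 -0.73 -4.08]
tool axes in world
 [[ 0.   -0.11 -0.99]
 [-0.   -0.99  0.11]
 [-1.   -0.   -0.  ]]
```

```bash
python3 -m handwheel '[[0.2,-0.7,-1.5,0,0,0,0],[0,0,-1.5,0,0,0,0],[0,0,-1,0,0,0,0],[0,0,0,0,0,0,0]]'
python3 - <<'E'
from h import *
togo(B(.037,-.056,.069))
for c,(a,b,d,e),f in(('side',(130,290,240,440),3.5),):
  r=robot.read_camera(c);cv2.imwrite(f'pics/{c}8.png',cv2.resize(r['color'][a:b,d:e,::-1],None,fx=f,fy=f,interpolation=2))
E
```

```text
time_s: 15.55
position: [0.4356, 0.0661, 0.0708]
eef_rot: [-175.3, 89.6, -1.8]
wrist_force: [-0.3, 0.7, -0.1]
opening: -0.0001
t 15.55 pos [0.4356 0.0661 0.0708] F [-0.3  0.7 -0.1] op -0.0001
rotvec [-0.    -0.006  0.001] shift cm (now axes) [ 0.24  0.09 -8.78] (after turn) [ 0.18  0.09 -8.78]
tool axes in world
 [[ 0.01 -0.11 -0.99]
 [-0.   -0.99  0.11]
 [-1.   -0.   -0.01]]
```

View pics/side8.png

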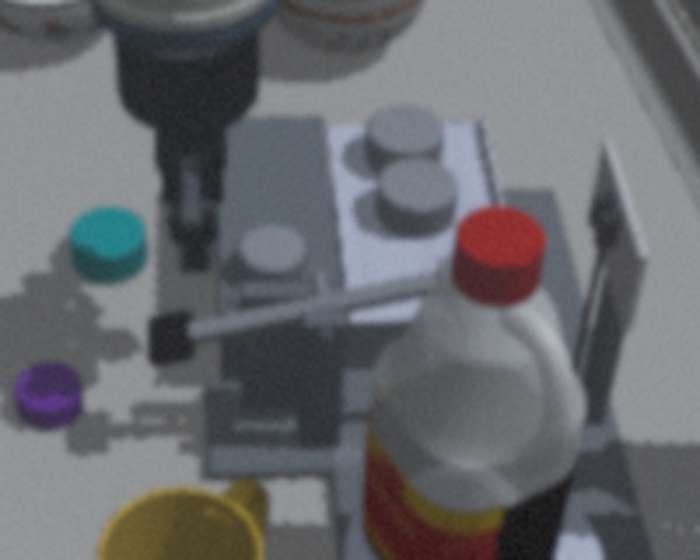

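Finger tip (195,262) is in front of the small weight (272,250). Push on.

```bash
python3 -m handwheel '[[0.15,0.1,-1,0,-0.006,0,0],[0,0,-1.2,0,0,0,0],[0,0,-1.2,0,0,0,0],[0,0,-1.2,0,0,0,0],[0,0,-1.2,0,0,0,0]]'
python3 -c "
from h import *
togo(B(.038,-.056,.0685))"
```

```text
time_s: 16.23
position: [0.4943, 0.058, 0.069]
eef_rot: [-3.3, 89.8, 170.2]
wrist_force: [-1.6, 0.2, 1.3]
opening: -0.0002
t 16.23 pos [0.4943 0.058  0.069 ] F [-1.6  0.2  1.3] op -0.0002
rotvec [-0.     0.004  0.   ] shift cm (now axes) [ 0.04 -0.05 -2.96] (after turn) [ 0.05 -0.05 -2.96]
tool axes in world
 [[-0.   -0.11 -0.99]
 [ 0.   -0.99  0.11]
 [-1.   -0.    0.  ]]
```

```bash
python3 -m handwheel '[[0,0,-1,0,0,0,0],[0,0,-1,0,0,0,0],[0,0,-0.8,0,0,0,0],[0,0,-0.4,0,0,0,0],[0,0,0,0,0,0,0]]'
python3 - <<'E'
from h import *
togo(B(.038,-.056,.0685))
for c,(a,b,d,e),f in(('side',(130,290,240,440),3.5),):
  r=robot.read_camera(c);cv2.imwrite(f'pics/{c}9.png',cv2.resize(r['color'][a:b,d:e,::-1],None,fx=f,fy=f,interpolation=2))
E
```

```text
time_s: 16.85
position: [0.5289, 0.0541, 0.0688]
eef_rot: [-2.4, 89.8, 171.1]
wrist_force: [-3.1, 0.2, 2.5]
opening: -0.0002
t 16.85 pos [0.5289 0.0541 0.0688] F [-3.1  0.2  2.5] op -0.0002
rotvec [-0.     0.004  0.   ] shift cm (now axes) [ 0.03 -0.05  0.53] (after turn) [ 0.03 -0.05  0.53]
tool axes in world
 [[-0.   -0.11 -0.99]
 [ 0.   -0.99  0.11]
 [-1.   -0.    0.  ]]
```

View pics/side9.png

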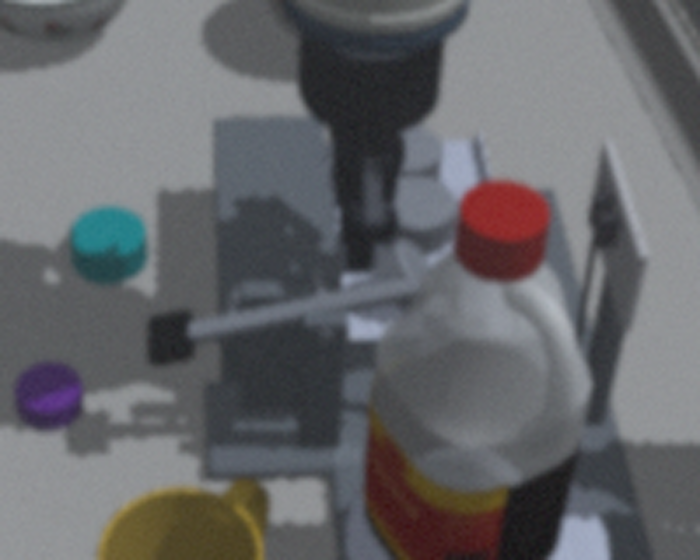

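The jug has risen more than expected (cap 235→208), with some force on the finger; retract and see whether that is contact or overshoot.

```bash
python3 -m handwheel '[[0,0,1,0,0,0,0],[-3,0,1,0,0,0,0],[-3,0,3,0,0,0,0],[0,0,5,0,0,0,0],[0,0,3,0,0,0,0],[0,0,0,0,0,0,0],[0,0,0,0,0,0,0],[0,0,0,0,0,0,0],[0,0,0,0,0,0,0],[0,0,0,0,0,0,0],[0,0,0,0,0,0,0]]'
python3 - <<'E'
from h import *
togo(B(.038,-.056,.0685))
for c,(a,b,d,e),f in(('side',(130,290,240,440),3.5),('top',(90,260,230,440),3.5)):
  r=robot.read_camera(c);o=cv2.resize(r['color'][a:b,d:e,::-1],None,fx=f,fy=f,interpolation=2);cv2.imwrite(f'pics/{c}10.png',o)
  if c=='side':
    ref=cv2.imread('pics/side5.png');print('cap vs stop',track(np.pad(o,((0,0),(0,0),(0,0))),cv2.imread('pics/side7.png'),(440,200,555,310)))
E
```

```text
time_s: 18.27
position: [0.3946, 0.0692, 0.1305]
eef_rot: [-21.0, 89.9, 152.5]
wrist_force: [0.0, 0.7, -0.2]
opening: 0.0001
t 18.27 pos [0.3946 0.0692 0.1305] F [ 0.   0.7 -0.2] op 0.0001
rotvec [-0.     0.001  0.   ] shift cm (now axes) [  6.18  -0.07 -13.  ] (after turn) [  6.2   -0.06 -12.99]
tool axes in world
 [[-0.   -0.11 -0.99]
 [ 0.   -0.99  0.11]
 [-1.   -0.    0.  ]]
cap vs stop (0.5, -2.7142857142857144, 0.9486172795295715)
```

View pics/side10.png

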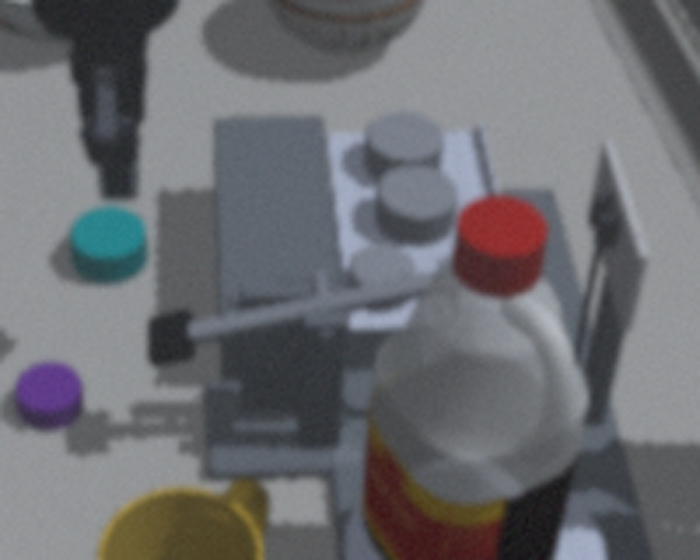

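View pics/top10.png

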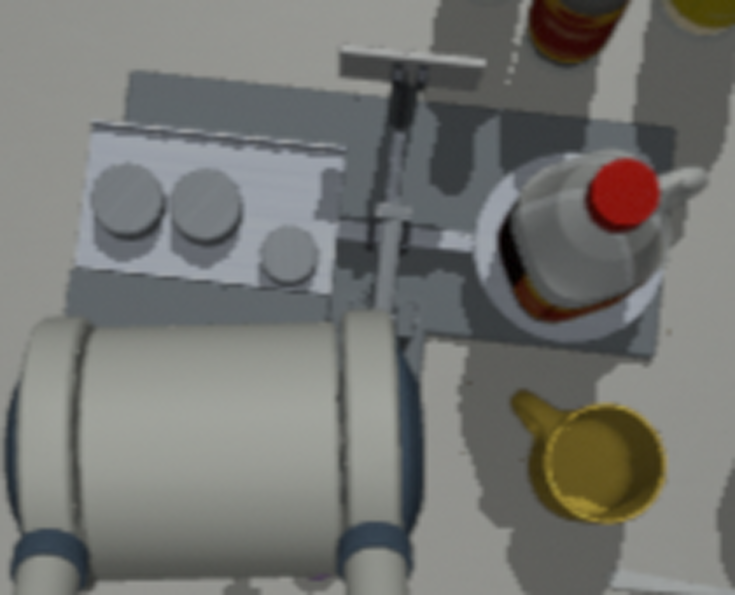

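```bash
python3 - <<'E'
from h import *
t=robot.read_camera('top');s=robot.read_camera('side')
for n,(x,y,z) in dict(d1=(127,200,.077),d2=(205,205,.077),c=(288,254,.071),edgeL=(75,268,.051),edgeR=(333,293,.051)).items():
    p=onz(t,230+x/3.5,90+y/3.5,z)-SH; print(n,'shelf x,y',round(p@ex,4),round(p@ey,4))
cv2.imwrite('pics/s11.png',cv2.resize(s['color'][180:240,310:410,::-1],None,fx=8,fy=8,interpolation=2))
cv2.imwrite('pics/t11.png',cv2.resize(t['color'][120:185,245:345,::-1],None,fx=8,fy=8,interpolation=2))
E
```

```text
d1 shelf x,y 0.0823 0.0551
d2 shelf x,y 0.0849 0.0023
c shelf x,y 0.059 -0.0569
edgeL shelf x,y 0.036 0.0888
edgeR shelf x,y 0.0389 -0.0899
```

View pics/s11.png

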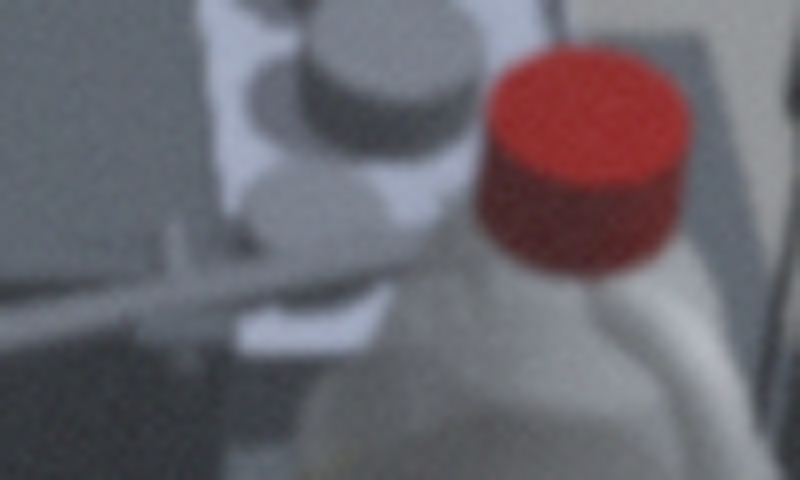

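View pics/t11.png

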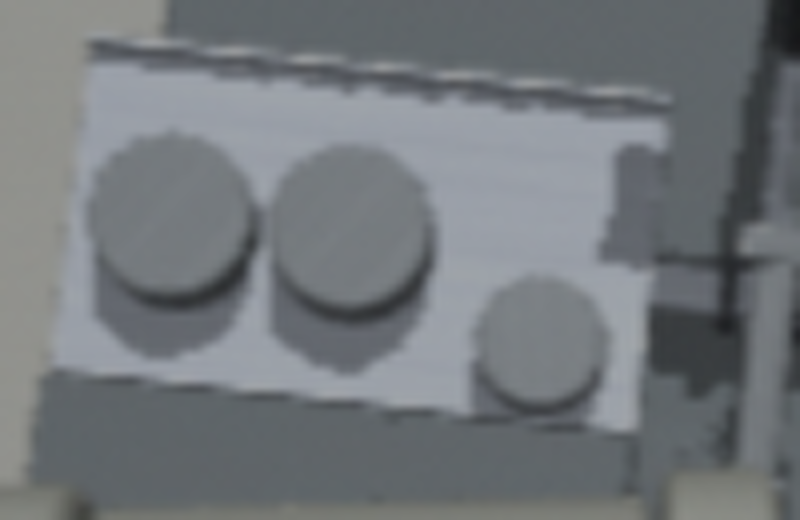

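```bash
python3 - <<'E'
from h import *
t=robot.read_camera('top');s=robot.read_camera('side')
for n,a,b in(('c',(312.6,162.7),(349.5,206.4)),('d2',(289.1,148.3),(359,185.6))):
    p,e=tri([(t,*a),(s,*b)]);q=p-SH;print(n,p.round(4),'shelf',round(q@ex,4),round(q@ey,4),np.round(e,4))
for tilt,ctr,z in((0,.059,.0507),(.38,.0545,.0585)):
    # draw top-face ring
    th=np.linspace(0,2*np.pi,60); n=np.array([np.sin(tilt),0,np.cos(tilt)]); u=np.array([np.cos(tilt),0,-np.sin(tilt)])
    P=[]
    for h in(0,.02):
      for a in th:
        l=np.array([ctr,-.0569,z])+.02*(np.cos(a)*u+np.sin(a)*np.array([0,1,0]))+h*n
        P.append([SH[0]+l[0]*ex[0]+l[1]*ey[0],SH[1]+l[0]*ex[1]+l[1]*ey[1],l[2]])
    for nm,r,(x0,y0) in(('s',s,(310,180)),('t',t,(245,120))):
        im=cv2.resize(r['color'][y0:y0+65,x0:x0+100,::-1],None,fx=4,fy=4,interpolation=2)
        for p in P:
            q=(proj(r,p)-[x0,y0]+.5)*4
            cv2.circle(im,tuple(int(v) for v in q),1,(0,255,255) ,-1)
        cv2.imwrite(f'pics/ov_{nm}_{int(tilt>0)}.png',im)
rows=[np.hstack([cv2.imread(f'pics/ov_{n}_{i}.png') for i in(0,1)]) for n in 'st']
cv2.imwrite('pics/ov.png',np.vstack(rows))
E
```

```text
c [0.5455 0.0512 0.0656] shelf 0.0601 -0.0575 [0.0004 0.0004]
d2 [0.5788 0.1072 0.0694] shelf 0.0868 0.0019 [0.0004 0.0004]
```

View pics/ov.png

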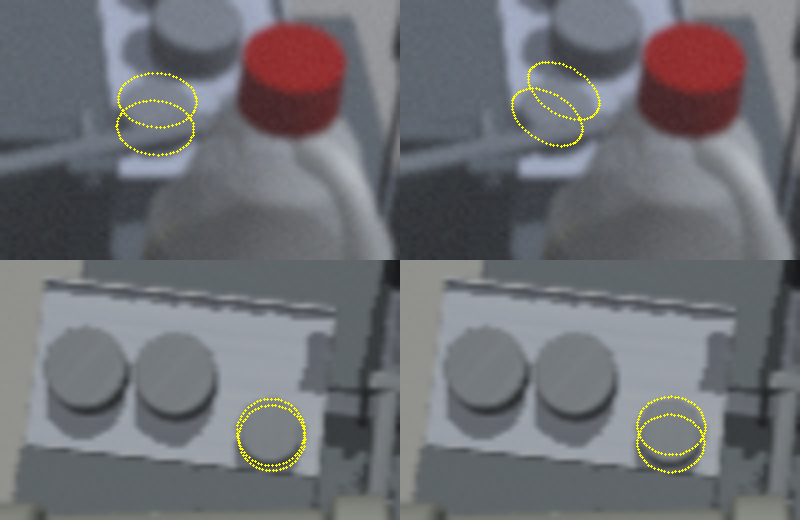

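The flat model (left) fits the small weight in both views; it is clear of the shelf edge. Now the pointer.

```bash
python3 - <<'E'
from h import *
def up(f,box):
    x0,y0,x1,y1=box; return cv2.resize(cv2.imread(f)[y0:y1,x0:x1],None,fx=2.4,fy=2.4,interpolation=2)
a=[up(f'pics/top{i}.png',(330,35,495,125)) for i in(5,7,10)]
b=[up(f'pics/side{i}.png',(570,130,670,260)) for i in(5,7,10)]
cv2.imwrite('pics/dial.png',np.vstack(a)); cv2.imwrite('pics/dials.png',np.hstack(b))
s10,s5=cv2.imread('pics/side10.png'),cv2.imread('pics/side5.png')
def tr(now,ref,box,p=40,f=3.5):
    x0,y0,x1,y1=box;m=cv2.matchTemplate(now[y0-p:y1+p,x0-p:x1+p],ref[y0:y1,x0:x1],cv2.TM_CCOEFF_NORMED);_,v,_,l=cv2.minMaxLoc(m);return (l[0]-p)/f,(l[1]-p)/f,v
for b in((440,215,555,320),(445,220,550,300)): print('cap',tr(s10,s5,b))
print('d1',tr(s10,s5,(365,95,450,165)))
print('static',tr(s10,s5,(600,140,660,220)))
E
```

```text
cap (1.4285714285714286, -6.857142857142857, 0.9213076233863831)
cap (1.4285714285714286, -7.142857142857143, 0.9413790702819824)
d1 (-0.5714285714285714, 3.4285714285714284, 0.865049421787262)
static (0.0, 0.0, 0.9981394410133362)
```

View pics/dial.png

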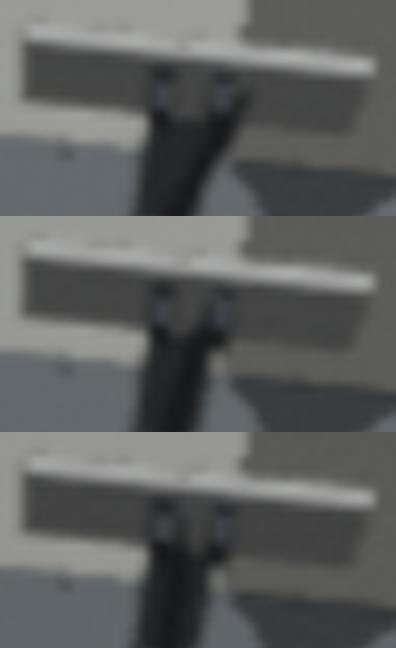

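View pics/dials.png

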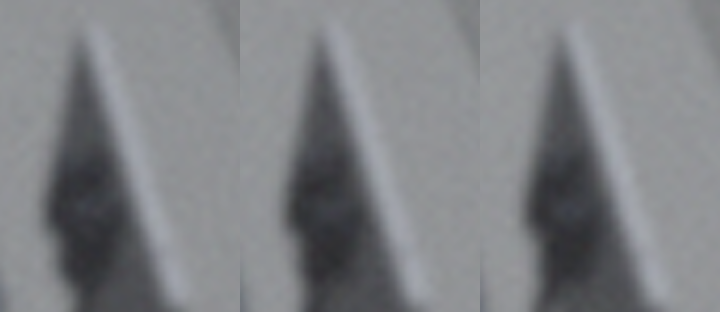

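Top view: both lugs (163 and 223 in the crop) with the pointer beyond the right one at first, at it after two weights, and now between them (~185). Weights are flat, the lever is down and the arm is clear, so I'm handing in.

```bash
python3 -c "
from h import *
togo(B(0,0,.1)); print(robot.job_done())"
```

```text
t 18.57 pos [0.3943 0.0692 0.1305] F [ 0.3 -0.8  0.5] op 0.0001
rotvec [-0.     0.001  0.   ] shift cm (now axes) [ 3.05 -5.66 -9.22] (after turn) [ 3.05 -5.66 -9.22]
tool axes in world
 [[-0.   -0.11 -0.99]
 [ 0.   -0.99  0.11]
 [-1.   -0.    0.  ]]
the job is handed in; nothing more can be done
None
```

I pressed the lock lever to its stop and it stayed down. Then I slid both 400 g weights and the 200 g weight onto the pan, one at a time, and handed the job in at 18.6 s. All three were needed: with both 400 g weights on, the beam was still about 0.033 rad low on the jug side.

**Last checks:**
- **Beam:** the pointer stands between the lugs in the top view. My two image estimates of the final tilt disagree in sign, about +0.015 from the jug's cap and about -0.016 from a disc. Both are inside 0.03.
- **Weights:** all three look flat on the pan. The 200 g weight lies close to the pan's front edge, at about x = -0.030 in the pan frame against the limit of -0.036. A flat model fits it in both views and a tilted one does not.
- **Jug and mug:** the jug is upright, the mug was not touched, and the arm is clear.

**Two rough moments:** the wrist force reached about 72 N at the lever stop (limit 120). While I pushed the small weight, the finger briefly pressed down on it by a few newtons; the beam settled once I backed off.

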